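Fit the upper shelf on an ink-sample stand

ROBOT

A 6-joint arm with a two-finger parallel gripper is mounted at the origin on the work surface. World frame = base frame: x ahead of the robot, y to its left, z up, the work surface at z = 0. Lengths are in m, angles in rad, forces in N, time in s.
With the tool pointing down it reaches from about 0.35 to 0.8 m from the base axis. Payload 7.3 kg.
Tool frame: the origin (TCP) lies between the finger pads; the fingertips stand 25 mm ahead of it and the grasp point (between the pads) lies 6 mm ahead of it (r.tip_extent is the distance from the TCP to the fingertips, in m); z points along the fingers, y is the direction in which the jaws open and shut (so a half turn about z gives the same grasp; the last joint's range is limited). The gripper opens to 85 mm and grips with 20 to 120 N. Pads are 22 mm wide; open, the fingers measure 114 mm over their backs; the gripper's body (76 mm by 85 mm) begins 54 mm behind the grasp point. The pads swing forward as they close: fully open they stand 13 mm farther back than shut.
Start: joints at [1.023, 0.342, 1.524, -0, 1.275, -0.146], TCP at [0.205, 0.483, 0.256] pointing down, gripper open.
Joint ranges: [-2.53, 2.53], [-0.77, 2.02], [0.04, 2.7], [-1, 4.14], [0.28, 2.66], [-3.11, 3.11]. Speed limits (rad/s): [2.57, 2.57, 3.14, 3.14, 3.14, 3.14].

INTERFACE

Orientations are given as a unit quaternion [x, y, z, w].
In Python, from workcell import r, command_gripper, optics gives the robot as it stands. The module is installed in compiled form; this text tells all that it offers. Calls block until the motion is done:
- r.reach(position, orientation): joint-space move of the TCP to a pose.
- r.move_straight(position, orientation=None, speed=0.15, max_force=None): straight line of the TCP; orientation=None keeps the orientation; speed is the mean speed in m/s. With max_force (N) it stops when the force on the tool has changed by that much, and returns True; else False.
- r.movej(angles): joint-space move.
- command_gripper(opening, force=None): finger opening in m; force is the grip in N (None keeps the last); returns when the fingers have stopped.
- r.hold(seconds).
- r.solve_ik(position, orientation): joint angles nearest the present ones, or None.
- r.read_state(): the state.
- optics.get_image(name): name is "scene" or "top"; returns (picture, depth): 480x640x3 uint8, red, green, blue; 480x640 float32, m along the optical axis (not along the pixel's ray), 0 where there is no reading.
- optics.camera_model(name): a dict with "K" (3x3 intrinsics, pixels), "R" (3x3) and "t" (3): a world point X has camera coordinates R X + t. Camera axes: x right, y down, z forward; pixel columns grow to the right and rows downward; lengths in m; the calibration is good to about 2 mm. A picture is of the moment at which its call begins. camera_model takes no time and is no camera call.
A pose or a line that the arm cannot do raises r.PlanningError and nothing moves.
- r.finish_job(): hands the job in, once; it reports no verdict.
The state is a dict: "time_s": time; "joint_positions": joint angles; "dq": joint speeds; "tau": joint torques, N m; "eef_pos": TCP position; "eef_rot": TCP orientation; "contact_force": force on the tool from outside, world axes, zero at the start; "torque": the same for the moment, N m; "grip_width": finger opening in m.
Only numpy, scipy, OpenCV 4.12 (cv2) and the standard library are available. Lean on these libraries where they do the work, as an engineer would, in place of code of your own. Each camera call takes 0.05 s, during which the arm holds its last target. There are 200 camera calls.

TASK

Take the drilled plywood tray, the one with a round hole in each of its four corners, and fit it on the four-post stand as the upper shelf: all four posts come up through its corner holes and it lies flat on the stand's two side walls. Lower it into place rather than dropping it, let go, and leave the undrilled tray where it is.

Things in the scene. Friction and masses are not known exactly. Their poses are not given: they have to be found in the camera images.
- tray_handle (a point): Loose drilled tray, 0.3-0.45 kg: plywood 210x160x10 mm (x,y,z), 10 mm high rim above that, a round 36 mm hole in each corner at x +-64, y +-44 mm. Over its middle a wooden bar handle along x, 84 long, 16 wide, 16 high, on two feet at x +-34, 42 mm free under it. This point: the bar's centre, 60 mm above the tray's underside, over its middle; z up. Either way round fits.
- stand: Stand fixed to the table: plywood base 210x160 mm (x,y), two side walls along x (at y +-63, 18 thick, tops 60 mm up), four steel posts 8 mm thick at x +-64, y +-44, tips 105 mm up; low pots between them, 48 mm up. Origin: centre of its underside, on the table; z up. In place, the tray lies on the wall tops, its bar's centre 120 mm above this origin, with 14 mm of side play.
- blank_handle (a point): Undrilled tray, to be left alone: same plywood, size and handle as the drilled tray, but with no holes and a small white pot standing on it. This point: its bar's centre, 60 mm above its underside.

How it is judged:
At the end, for the whole second after the job is handed in: Drilled tray at rest, released, flat (3 deg) on the side walls, bar 114-125 mm above the stand's underside, within 18 mm of its middle and 12 deg of its direction (either way round), so all four posts are through; undrilled tray within 30 mm of its start (z of tray_handle in the frame of stand between 0.114 and 0.125 m and horizontal distance between tray_handle and stand below 0.018 m and angle between the x axis of tray_handle and the x axis of stand, either way round below 0.22 rad and angle between tray_handle's own z axis and vertical below 0.06 rad and linear speed of tray below 0.02 m/s and distance of blank_handle from where it was at the start of the episode below 0.03 m); the robot touches nothing.
It fails at once if the drilled tray is dropped onto the stand (faster than 0.7 m/s close over it) (horizontal distance between tray_handle and stand below 0.06 m and linear speed of tray above 0.7 m/s).
It fails at once if the undrilled tray is moved more than 30 mm (distance of blank_handle from where it was at the start of the episode above 0.03 m).
It also fails if it takes over 48 s, if anything falls off the work surface, if the arm or the gripper's body presses on something with over 40 N, if the wrist force passes 120 N, or if a joint passes its speed limit or range.

## Working session

There is one attempt and no reset: what is moved stays moved. The work goes in short steps, each a Python script; the robot and the scene stay as the last script left them, time stands still between calls to the robot, and variables do not carry over. Pictures are saved under pics/ and viewed, about 8 in all and at most 12, crops included, and the job is handed in when it is done.

```bash
mkdir -p pics; python3 - <<'E'
from workcell import r, optics
import cv2, numpy as np
for n in ("scene","top"):
    p,d=optics.get_image(n); m=optics.camera_model(n)
    cv2.imwrite(f"pics/{n}1.png",p[:,:,::-1]); np.savez(f"{n}1.npz",p=p,d=d,**m)
    print(n,m["K"].round(1).tolist(),(-m["R"].T@m["t"]).round(3),m["R"].round(3).tolist(),(d>0).mean())
print(r.read_state()["time_s"])
E
```

```text
scene [[595.7, 0.0, 318.5], [0.0, 595.7, 245.9], [0.0, 0.0, 1.0]] [ 1.222 -0.399  1.225] [[0.503, 0.864, -0.015], [0.696, -0.415, -0.586], [-0.513, 0.284, -0.81]] 0.99591796875
top [[591.5, 0.0, 323.6], [0.0, 591.5, 245.9], [0.0, 0.0, 1.0]] [ 0.448 -0.009  1.3  ] [[-0.029, -0.999, -0.018], [-0.998, 0.03, -0.06], [0.06, 0.016, -0.998]] 0.9959375
0.1
```

View pics/scene1.png

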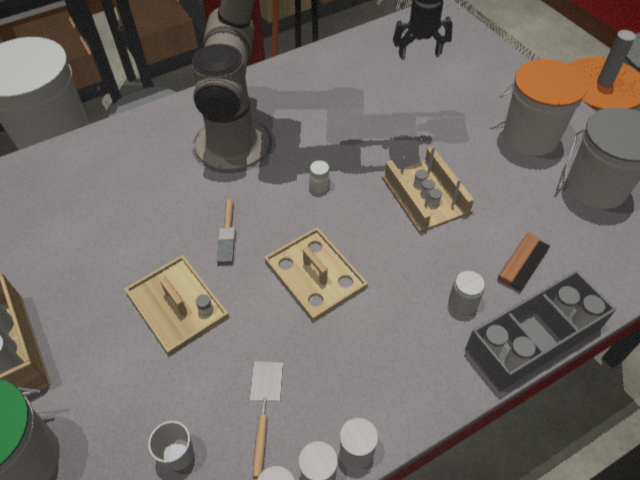

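View pics/top1.png

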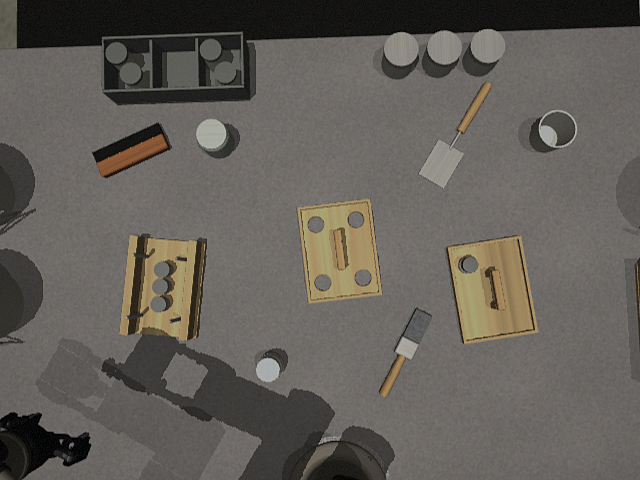

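The scene view shows the drilled tray at about (316,273), the stand at (428,190) and the undrilled tray at (176,303). In the top view they are at (340,250), (163,287) and (492,289). Next, enlarged crops.

```bash
python3 - <<'E'
import cv2, numpy as np
t=cv2.imread("pics/top1.png");s=cv2.imread("pics/scene1.png")
c=lambda im,u,v:cv2.resize(im[v:v+107,u:u+142],(400,300),interpolation=cv2.INTER_CUBIC)
def c(im,u,v):
    o=cv2.resize(im[v:v+105,u:u+140],(400,300),interpolation=cv2.INTER_CUBIC)
    o=cv2.convertScaleAbs(o,alpha=1.4)
    for k in range(0,140,10):
        x=int(k*400/140); cv2.line(o,(x,0),(x,4 if k%50 else 12),(0,255,255),1)
        if k<105: cv2.line(o,(0,x),(4 if k%50 else 12,x),(0,255,255),1)
    return o
cv2.imwrite("pics/crop1.png",np.vstack([np.hstack([c(t,270,198),c(t,93,233)]),np.hstack([c(s,246,222),c(s,358,138)])]))
E
```

```text
(no output)
```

View pics/crop1.png

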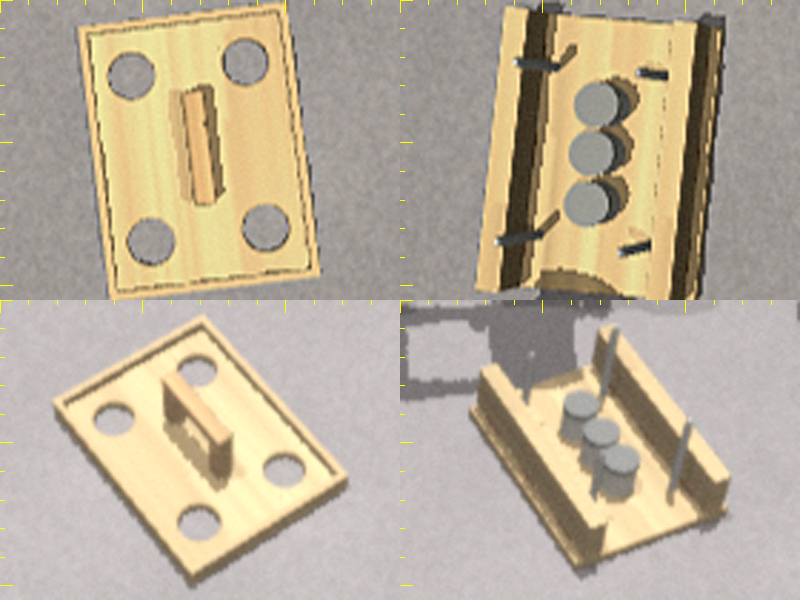

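In the crop (2.857×): the hole centres and bar are clear in both views, and so are the post tips. Triangulating those.

```bash
cat >h.py <<'E'
import numpy as np, cv2
from workcell import r, command_gripper, optics
S=2.857
def P(n):
    m=optics.camera_model(n); return m["K"]@np.c_[m["R"],m["t"]]
def tri(a,b): # top px, scene px
    X=cv2.triangulatePoints(P("top"),P("scene"),np.float64(a).T,np.float64(b).T); return (X[:3]/X[3]).T
def onplane(n,uv,z):
    M=P(n)[:,[0,1,3]].copy(); M[:,2]+=P(n)[:,2]*z
    q=np.linalg.inv(M)@np.c_[np.float64(uv),np.ones(len(uv))].T; return (q[:2]/q[2]).T
def cloud(n,d,box):
    m=optics.camera_model(n); v,u=np.mgrid[:480,:640]; u0,v0,u1,v1=box
    s=(slice(v0,v1),slice(u0,u1)); z=d[s].ravel()
    q=np.linalg.inv(m["K"])@np.c_[u[s].ravel(),v[s].ravel(),np.ones(z.size)].T*z
    return ((m["R"].T@(q-m["t"][:,None])).T)[z>0]
E
python3 - <<'E'
from h import *
o=lambda l,u,v:np.array(l)/S+[u,v]
T=o([(131,76),(245,62),(151,241),(266,227),(199,147)],270,198); Ts=o([(284,170),(199,221),(197,70),(114,118),(198,106)],246,222)
G=o([(117,62),(240,71),(98,240),(221,250)],93,233); Gs=o([(288,121),(197,158),(215,31),(131,55)],358,138)
for A,B,h in((T,Ts,.01),(G,Gs,.105)):
    X=tri(A,B);print(X.round(4)); pl=onplane("top",A[:4],h); ps=onplane("scene",B[:4],h)
    for Q in(X[:4,:2],pl,ps):
        x=(Q[0]+Q[1]-Q[2]-Q[3]); y=Q[0]+Q[2]-Q[1]-Q[3]
        print("c",Q.mean(0).round(4),"yaw",np.degrees([np.arctan2(x[1],x[0]),np.arctan2(-y[0],y[1])]).round(1),np.hypot(*x)/2,np.hypot(*y)/2)
for n,bt,bs in(("top",(325,222,352,275),(125,233,212,345)),("scene",(290,240,336,290),(380,145,475,232))):
    d=np.load(f"{n}1.npz")["d"]
    c=cloud(n,d,bt);k=c[(c[:,2]>.055)&(c[:,2]<.08)];print(n,"bar",len(k),k.mean(0).round(4),np.percentile(k[:,2],95).round(4),(k.max(0)-k.min(0)).round(3),np.degrees(cv2.fitLine(k[:,:2].astype('f4'),2,0,.01,.01)[:2].ravel()))
    c=cloud(n,d,bs);k=c[(c[:,2]>.052)&(c[:,2]<.07)&(c[:,0]>.25)];print("walls",len(k),k.mean(0),np.percentile(k[:,2],[50,95]))
    print(n,"rect",cv2.minAreaRect(k[:,:2].astype('f4')))
E
```

```text
[[ 0.5747  0.0294  0.0065]
 [ 0.5826 -0.0583  0.0091]
 [ 0.4478  0.0177  0.0086]
 [ 0.4559 -0.07    0.0098]
 [ 0.5157 -0.0199  0.0651]]
c [ 0.5153 -0.0203] yaw [5.3 5.2] 0.12734420157433496 0.08806873220344512
c [ 0.5142 -0.0221] yaw [5.3 5.3] 0.12714287981535344 0.08808545205576887
c [ 0.517 -0.019] yaw [5.1 4.6] 0.1278464607741127 0.08722255445740237
[[0.5153 0.3992 0.102 ]
 [0.5056 0.311  0.0957]
 [0.3888 0.4154 0.0963]
 [0.38   0.3257 0.1045]]
c [0.4474 0.3628] yaw [-7.  -5.9] 0.12702148713729972 0.08943138483796681
c [0.4468 0.3601] yaw [-6.8 -6. ] 0.12675482646705086 0.08804479288697017
c [0.4514 0.3604] yaw [-7.6 -6.7] 0.12748360788589916 0.08917821422635822
top bar 305 [ 0.5157 -0.0212  0.0673] 0.0711 [0.084 0.021 0.015] [57.069508   5.0869412]
walls 1742 [0.45261476 0.354759   0.05912878] [0.05922875 0.06371017]
top rect ((0.4478466510772705, 0.3619886636734009), (0.14567267894744873, 0.20975247025489807), 83.36759948730469)
scene bar 255 [ 0.5191 -0.0208  0.0666] 0.0718 [0.086 0.023 0.019] [57.002666  5.788106]
walls 1087 [0.45275181 0.35790642 0.05964824] [0.0599347  0.06505684]
scene rect ((0.4472520351409912, 0.3643960952758789), (0.14936402440071106, 0.21458694338798523), 83.7150650024414)
```

```bash
cat >>h.py <<'E'
from scipy.spatial.transform import Rotation as R
def down(deg): return (R.from_euler('z',deg,degrees=True)*R.from_euler('x',180,degrees=True)).as_quat()
E
python3 - <<'E'
from h import *
for a in(0,180):
    for p,y in(([.516,-.0205,.066],5.2),([.4478,.362,.25],-6.6),([.4478,.362,.126],-6.6)):
        q=r.solve_ik(p,down(y+a)); print(a,None if q is None else np.round(q,2))
q5=min((0,180),key=lambda a:abs(r.solve_ik([.516,-.0205,.066],down(5.2+a))[5])); print(q5)
q=down(5.2+q5)
command_gripper(.06)
r.reach([.516,-.0205,.16],q)
print(r.move_straight([.516,-.0205,.066],q,speed=.08,max_force=12))
command_gripper(0,60); s=r.read_state(); print(s["grip_width"],s["eef_pos"],s["contact_force"],s["time_s"])
r.move_straight([.516,-.0205,.076],speed=.05); s=r.read_state();print(s["grip_width"],s["contact_force"],s["torque"])
r.move_straight([.516,-.0205,.25],speed=.12); s=r.read_state();print(s["grip_width"],s["eef_pos"],s["contact_force"],s["time_s"])
p,_=optics.get_image("scene"); cv2.imwrite("pics/lift.png",p[:,:,::-1])
E
```

```text
0 [-0.19  0.56  1.78 -0.    0.8   1.29]
0 [ 0.55  0.44  1.39 -0.    1.31  2.23]
0 [ 0.55  0.56  1.55 -0.    1.03  2.23]
180 [-0.19  0.56  1.78  0.    0.8  -1.85]
180 [ 0.55  0.44  1.39  0.    1.31 -0.91]
180 [ 0.55  0.56  1.55  0.    1.03 -0.91]
0
False
0.015074254357981718 [ 0.51621427 -0.02045195  0.0664301 ] [-0.29744511  1.60010087  4.48250678] 4.4167
0.014601324498662794 [-0.27622923  0.09572217 -4.26706844] [-0.01066884  0.00673674  0.040908  ]
0.014986282791141857 [ 0.51563701 -0.02042048  0.24925404] [-0.90685049  0.07070077 -4.21679038] 6.3667
```

View pics/lift.png

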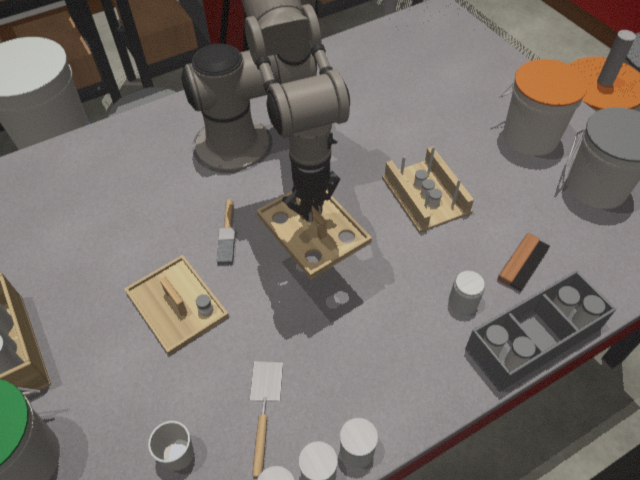

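The tray hangs from the jaws, near level, at about (313,232). The stand at (428,190) is now out of the shadow. I'll save a clean stand view, then hover over it and compare.

```bash
python3 - <<'E'
from h import *
def c(im,u,v):
    o=cv2.convertScaleAbs(cv2.resize(im[v:v+105,u:u+140,::-1],(400,300),interpolation=cv2.INTER_CUBIC),alpha=1.5); return o
t0,_=optics.get_image("top"); s0,_=optics.get_image("scene")
q=down(-6.6)
r.reach([.4478,.362,.25],q)
r.move_straight([.4478,.362,.195],q,speed=.08); r.hold(.3)
t,dt=optics.get_image("top"); s,ds=optics.get_image("scene"); st=r.read_state(); print(st["eef_pos"],st["grip_width"],st["time_s"])
cv2.imwrite("pics/hover.png",np.vstack([np.hstack([c(t0,93,233),c(s0,358,138)]),np.hstack([c(t,85,233),c(s,350,100)])]))
for n,d,b in(("top",dt,(85,225,225,350)),("scene",ds,(350,90,490,220))):
    k=cloud(n,d,b); k=k[(k[:,2]>.125)&(k[:,2]<.16)]
    A=np.c_[k[:,:2],np.ones(len(k))]; w=np.linalg.lstsq(A,k[:,2],rcond=None)[0]
    print(n,len(k),"tilt deg",np.degrees(w[:2]).round(1),np.median(k[:,2]),cv2.minAreaRect(k[:,:2].astype('f4')))
E
```

```text
[0.44783447 0.36205461 0.19522195] 0.015296686909697389 9.2
top 5641 tilt deg [ 0.1 -0.1] 0.13897534628147137 ((0.4479469060897827, 0.3596312403678894), (0.1624431312084198, 0.2102651447057724), 83.16722869873047)
scene 3443 tilt deg [0.  0.1] 0.14039942712503892 ((0.44768282771110535, 0.3616059422492981), (0.16665536165237427, 0.21661849319934845), 83.0611801147461)
```

View pics/hover.png

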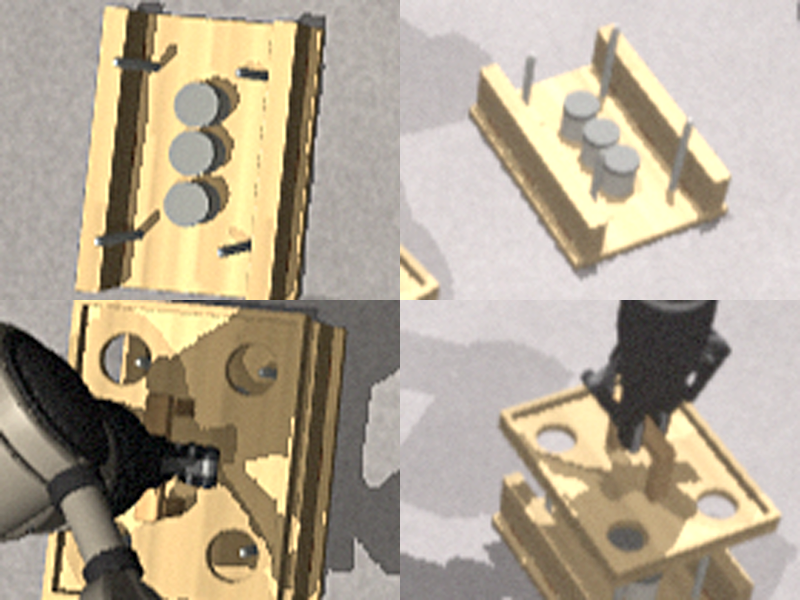

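The top crop shows the post tips through three holes at (140,62), (265,72) and (247,251), against hole centres (125,57), (252,69) and (233,255). The offset of about 14 px matches the 12 px of parallax expected, so they are aligned to about 1 mm. The tray is level, so I'm lowering it with a force guard.

```bash
python3 - <<'E'
from h import *
f=lambda m:(lambda s:print(m,s["eef_pos"].round(4) if hasattr(s["eef_pos"],'round') else s["eef_pos"],s["grip_width"],np.round(s["contact_force"],1),s["time_s"]))(r.read_state())
print(r.move_straight([.4478,.362,.135],speed=.04,max_force=6)); f("a")
if r.read_state()["eef_pos"][2]<.14:
    print(r.move_straight([.4478,.362,.123],speed=.02,max_force=5)); f("b")
r.hold(.2)
t,dt=optics.get_image("top"); s,ds=optics.get_image("scene")
cv2.imwrite("pics/low.png",np.hstack([cv2.resize(i[v:v+120,u:u+120,::-1],(400,400),interpolation=cv2.INTER_CUBIC) for i,u,v in((t,95,230),(s,365,120))]))
E
```

```text
False
a [0.4479 0.3621 0.1353] 0.015205473850088087 [ 0.2 -1.  -4.2] 10.85
True
b [0.4478 0.362  0.1264] 0.015232579904428655 [-0.6  0.1  4.2] 11.3167
```

View pics/low.png

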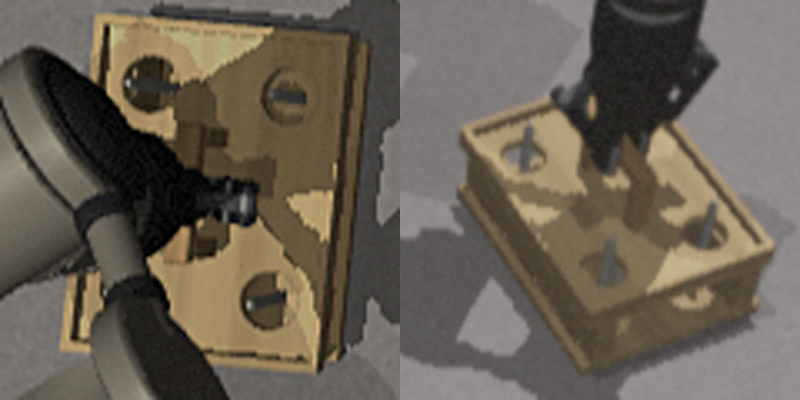

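Contact came at TCP z 0.1264, right at the expected 0.126. Posts stand up through the holes at (526,148), (607,262) and (708,225). Releasing and retreating.

```bash
python3 - <<'E'
from h import *
command_gripper(.05); r.hold(.2)
p=np.array(r.read_state()["eef_pos"]); r.move_straight(p+[0,0,.13],speed=.08)
r.reach([.40,.05,.35],down(-6.6)); r.hold(.3)
s0,_=0,0
t,dt=optics.get_image("top"); s,ds=optics.get_image("scene"); st=r.read_state(); print(st["time_s"],np.round(st["contact_force"],1))
for n,d,bb,bt in(("top",dt,(145,255,185,320),(100,225,225,350)),("scene",ds,(395,125,460,200),(355,100,490,240))):
    k=cloud(n,d,bt); b=k[(k[:,2]>.112)&(k[:,2]<.14)]; k=k[(k[:,2]>.064)&(k[:,2]<.086)&(k[:,0]>.3)]
    w=np.linalg.lstsq(np.c_[k[:,:2],np.ones(len(k))],k[:,2],rcond=None)[0]
    print(n,"tilt",np.degrees(w[:2]).round(1),np.median(k[:,2]),cv2.minAreaRect(k[:,:2].astype('f4')),"bar",len(b),b.mean(0),np.percentile(b[:,2],95))
a=np.load("top1.npz")["p"].astype(int)[225:355,435:550]; print("blank diff",np.abs(a-t[225:355,435:550]).mean())
cv2.imwrite("pics/end.png",np.hstack([cv2.resize(i[v:v+120,u:u+120,::-1],(400,400),interpolation=cv2.INTER_CUBIC) for i,u,v in((t,95,230),(s,365,120))]))
E
```

```text
15.675 [ 0.1  0.6 -0.2]
top tilt [-0.  -0.1] 0.07016442786961895 ((0.44785523414611816, 0.3600846230983734), (0.16333618760108948, 0.2102406620979309), 83.43167877197266) bar 398 [0.44773062 0.35797077 0.12582301] 0.13072716136094348
scene tilt [-0.1  0.3] 0.0719757279363172 ((0.4465579092502594, 0.3618584871292114), (0.16509181261062622, 0.2185669094324112), 83.00984954833984) bar 238 [0.45137981 0.35842759 0.12552378] 0.13169729637540786
blank diff 4.33670011148272
```

View pics/end.png

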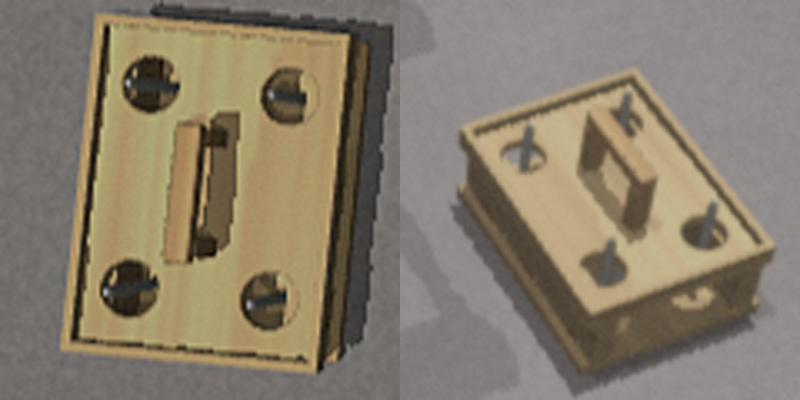

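All four posts stand up through the holes, at (526,148), (625,112), (607,262) and (708,225). The tray is flat and the gripper is clear.

```bash
python3 -c "
from workcell import r
r.finish_job()"
```

```text
the job is handed in; nothing more can be done
```

The drilled tray is on the stand as its upper shelf, with all four posts up through its corner holes, and I have handed the job in. I gripped it by the bar, carried it over, lowered it at 2 cm/s until it touched the walls, let go and moved the arm clear. That took about 16 s of the 48 s allowed.

**Last checks**
- **Fit:** both final views show all four posts through the holes. The tray's tilt measures at most about 0.3°.
- **Height:** the bar's top is about 131 mm up, which puts its centre at about 123 mm. First contact, at tool height 126.4 mm, puts it at about 120 mm. Both are inside the 114–125 mm window.
- **Position and direction:** the tray is within about 3 mm and 1° of the stand's measured middle and direction.
- **Undrilled tray:** it was never approached. I checked it only by comparing pictures before and after, and the small difference (4.3 grey levels) is probably shadow or noise. I did not measure its position again.

**Disagreements:** no check failed. The two cameras differed by 2–4 mm on horizontal positions, well within the 14 mm of side play.

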